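# Push the short heat sink past the reject-lane pawl

### The arm

A 6-joint arm with a two-finger parallel gripper is mounted at the origin on the work surface. World frame = base frame: x ahead of the robot, y to its left, z up, the work surface at z = 0. Lengths are in m, angles in degrees, forces in N, time in s.
With the tool pointing down it reaches from about 0.275 to 0.85 m from the base axis. Payload 19 kg.
Tool frame: the origin (TCP) lies between the finger pads; the fingertips stand 17 mm ahead of it and the grasp point (between the pads) lies 2 mm behind it (manip.nose_length is the distance from the TCP to the fingertips, in m); z points along the fingers, y is the direction in which the jaws open and shut (so a half turn about z gives the same grasp; the last joint's range is limited). The gripper opens to 85 mm and grips with 20 to 120 N. Pads are 22 mm wide; open, the fingers measure 114 mm over their backs; the gripper's body (76 mm by 85 mm) begins 54 mm behind the grasp point. The pads swing forward as they close: fully open they stand 13 mm farther back than shut.
Start: joints at [59.129, 8.623, 82.357, -0, 89.026, -7.678], TCP at [0.226, 0.528, 0.248] pointing down, gripper open.
Joint ranges: [-160.23, 160.23], [-39.13, 120.54], [6.94, 153.29], [-79.49, 259.48], [9.18, 160.14], [-161.06, 161.06]. Speed limits (degrees/s): [108.29, 108.29, 127.2, 172.46, 172.46, 172.46].

### API

Orientations are given as [roll, pitch, yaw] about the fixed x, y, z axes, in that order (R = Rz(yaw) Ry(pitch) Rx(roll)).
In Python, from rig import manip, hand, inverse_kinematics, sense, optics, order gives the robot as it stands. Calls block until the motion is done:
- manip.goto(position, orientation): joint-space move of the TCP to a pose.
- manip.move_linear(position, attitude=None, feed=0.15, stop_force=None): straight line of the TCP; attitude=None keeps the orientation; feed is the mean speed in m/s. With stop_force (N) it stops when the force on the tool has changed by that much, and returns True; else False.
- manip.move_joints(angles): joint-space move.
- hand.grip(opening, grasp_force=None): opening from 0.0 (shut) to 1.0 (fully open); grasp_force is the grip in N (None keeps the last); returns when the fingers have stopped.
- manip.pause(seconds).
- inverse_kinematics(position, orientation): joint angles nearest the present ones, or None.
- sense(): the state.
- optics.read_camera(name): name is "scene" or "top" or "wrist"; returns the picture (384x512x3 uint8, blue, green, red); there is no depth.
- optics.camera_model(name): a dict with "fx", "fy", "cx", "cy" (pixels), "T" (4x4, takes a point from camera to world coordinates). Camera axes: x right, y down, z forward; pixel columns grow to the right and rows downward; lengths in m; the calibration is good to about 2 mm. A picture is of the moment at which its call begins: read the wrist's pose just before it. camera_model takes no time and is no camera call; for the wrist camera it gives the pose at the moment of the call.
A pose or a line that the arm cannot do raises manip.IKError and nothing moves.
- order.job_done(): hands the job in, once; it reports no verdict.
The state is a dict: "time_s": time; "q": joint angles; "qvel": joint speeds; "joint_efforts": joint torques, N m; "position": TCP position; "orientation": TCP orientation; "wrist_force": force on the tool from outside, world axes, zero at the start; "wrist_torque": the same for the moment, N m; "width": opening from 0.0 (shut) to 1.0 (fully open).
Only numpy, scipy, OpenCV 4.12 (cv2) and the standard library are available. Lean on these libraries where they do the work, as an engineer would, in place of code of your own. Each camera call takes 0.05 s, during which the arm holds its last target.

### The job

One of the three finned heat sinks on the repair bench was cut too short. Bring it to the flared mouth of the reject lane and push it along the bench top, lengthwise, past the sprung pawl until the pawl clicks shut behind it so it cannot come back; do not lower it into the lane from above. Leave the two full-length heat sinks and everything else where they lie.

Things in the scene. Friction and masses are not known exactly. Their poses are not given: they have to be found in the camera images.
- short_sink: The odd heat sink: plain aluminium extrusion, 80 long (its x) x 54 wide (its y) x 32 high, fins running lengthwise, about 0.2 kg. Origin: centre of its underside. It lies flat, fins up, roughly along world y but turned; it may lie in any of three places of the batch. It can be gripped across its 54 mm width. Both ends are alike.
- full_sink_a: A good heat sink: the same section (54 wide, 32 high) but 120 long (its x), about 0.3 kg. Origin: centre of its underside. Stays where it is. It is too long to get past the pawl.
- full_sink_b: The other good heat sink, identical to full_sink_a, 120 x 54 x 32. Origin: centre of its underside. Stays where it is.
- lane: Reject lane, fixed: two grey rails 24 high, 12 thick, inner faces at y = +-30 of its frame, x = 0 to 180; parts slide on the bench top between them, lane open above. x axis: direction of travel; z up; origin on the bench at the mouth, midway between the rails. End stop face (24 high) at x = 168. A sprung pawl, pivoted in a gap of the +y rail at x = 30, slants 24 degrees inward along the travel.
- lane_mouth (a point): The lane's origin again, centre of the mouth on the bench; axes as the lane. Before it two thin guide plates, 24 high, flare out from y = +-30 at x = 0 to y = +-52 at x = -36.
- pawl (a joint): Angle of the pawl (rad): 0 = shut, standing into the lane (rest, against its stop), growing as it is swung aside; a sink beside it holds it at 0.25 to 0.42; limit 0.55. A part moving to the lane's +x swings it aside (3 to 5 N of push); behind the part a spring brings it back to 0 and it then blocks the part's return.
- pawl_tip (a point): Middle of the pawl's tip, 14 above the bench. The steel pawl is 46 long, 5 thick, 18 high. When shut its end is at x = 73 of the lane and stands about 14 in from the rail's face (to y = +16).
- lane_nest (a point): Point on the bench on the lane's centre line, x = 124 of the lane; axes as the lane. The short sink is past the pawl once its trailing end is beyond lane x = 73 (its origin beyond x = 113); against the end stop its origin is at x = 128.
- solder_reel: Bystander: grey reel standing on its flange, diameter 60, 50 high. Origin: centre of its underside.
- syringe: Bystander: lying yellow flux syringe 155 long (its x), about 34 wide at the flange, 22 high. Origin: under the middle of its barrel.
- screwdriver: Bystander: lying screwdriver along its x, about 160 long, up to 30 thick. Origin: underside, near its middle.
- tweezers: Bystander: dark steel tweezers lying along their x, 120 long, 8 high. Origin: centre of the underside.
- alcohol_bottle: Bystander: upright bottle, diameter 60, 140 high. Origin: centre of its underside.
- parts_tray: Bystander: black open tray with compartments, 110 (its x) x 160 x 35 high. Origin: centre of its underside.
There are look-alikes about, which are no part of the job. What is shaped like the short_sink but brown or red is not meant.

How it is judged (in metres and radians):
On the way:
1. the short heat sink, flat on the bench between the rails, swings the pawl aside (value of joint pawl above 0.18 rad and x of short_sink in the frame of lane between 0 and 0.113 m and y of short_sink in the frame of lane between -0.012 and 0.012 m and z of short_sink in the frame of lane below 0.006 m), for 0.05 s.
At the end, for the whole second after the job is handed in: The short heat sink lies still and flat in the lane between pawl and end stop (origin 111 to 135 mm past the mouth, 12 mm of the centre line, 0.15 rad of the lane), the pawl is within 0.08 rad of shut behind it, and all other loose things are within 30 mm of their starts (x of short_sink in the frame of lane between 0.111 and 0.135 m and value of joint pawl below 0.08 rad and angle between the x axis of short_sink and the x axis of lane, either way round below 0.15 rad and angle between short_sink's own z axis and vertical below 0.1 rad and linear speed of short_sink below 0.01 m/s and y of short_sink in the frame of lane between -0.012 and 0.012 m and z of short_sink in the frame of lane below 0.006 m and distance of each of full_sink_a, full_sink_b, solder_reel, syringe, screwdriver, tweezers, alcohol_bottle, parts_tray from where it was at the start of the episode below 0.03 m); the robot touches nothing.
It fails at once if the short heat sink is inside the lane's length, above the bench by more than 20 mm (lowered or dropped in from above) (x of short_sink in the frame of lane between 0.03 and 0.19 m and y of short_sink in the frame of lane between -0.04 and 0.04 m and z of short_sink in the frame of lane above 0.02 m).
It fails at once if a full-length heat sink is moved by more than 30 mm (distance of any of full_sink_a, full_sink_b from where it was at the start of the episode above 0.03 m).
It fails at once if a bystander (reel, syringe, screwdriver, tweezers, bottle, tray) is moved by more than 30 mm (distance of any of solder_reel, syringe, screwdriver, tweezers, alcohol_bottle, parts_tray from where it was at the start of the episode above 0.03 m).
It also fails if it takes over 46 s, if anything falls off the work surface, if the arm or the gripper's body presses on something with over 40 N, if the wrist force passes 120 N, or if a joint passes its speed limit or range.

## Working session

There is one attempt and no reset: what is moved stays moved. The work goes in short steps, each a Python script; the robot and the scene stay as the last script left them, time stands still between calls to the robot, and variables do not carry over. Pictures are saved under pics/ and viewed, and the job is handed in when it is done.

```bash
ls; mkdir -p pics
python3 - <<'E'
from rig import manip, hand, sense, optics
import cv2, numpy as np
print(sense()["time_s"], sense()["position"], sense()["orientation"], manip.nose_length)
for n in ["scene","top","wrist"]:
    m=optics.camera_model(n); im=optics.read_camera(n)
    np.savez(f"{n}0.npz",im=im,T=m["T"],k=[m["fx"],m["fy"],m["cx"],m["cy"]])
    print(n,m["fx"],m["cx"],m["cy"],np.round(m["T"],3).tolist())
    cv2.imwrite(f"pics/{n}0.png",cv2.resize(im,(800,600),interpolation=cv2.INTER_CUBIC))
print(sense()["time_s"])
E
```

```text
pics
0.0 [0.22637856 0.52832309 0.24769224] [-1.79932256e+02 -7.87005346e-03  1.56804503e+02] 0.017
scene 431.2165851578548 262.04541639767217 190.95204350951795 [[0.772, 0.398, -0.496, 1.186], [0.636, -0.494, 0.593, -0.821], [-0.009, -0.773, -0.634, 0.854], [0.0, 0.0, 0.0, 1.0]]
top 354.61382434564547 252.0648887551033 192.28285259400047 [[0.025, -0.987, 0.161, 0.374], [-1.0, -0.024, 0.006, -0.094], [-0.002, -0.161, -0.987, 1.213], [0.0, 0.0, 0.0, 1.0]]
wrist 276.65817140489173 252.7944941580588 194.58401535558247 [[0.393, 0.888, 0.237, 0.166], [0.92, -0.379, -0.102, 0.554], [-0.001, 0.259, -0.966, 0.375], [0.0, 0.0, 0.0, 1.0]]
0.15
```

View pics/scene0.png

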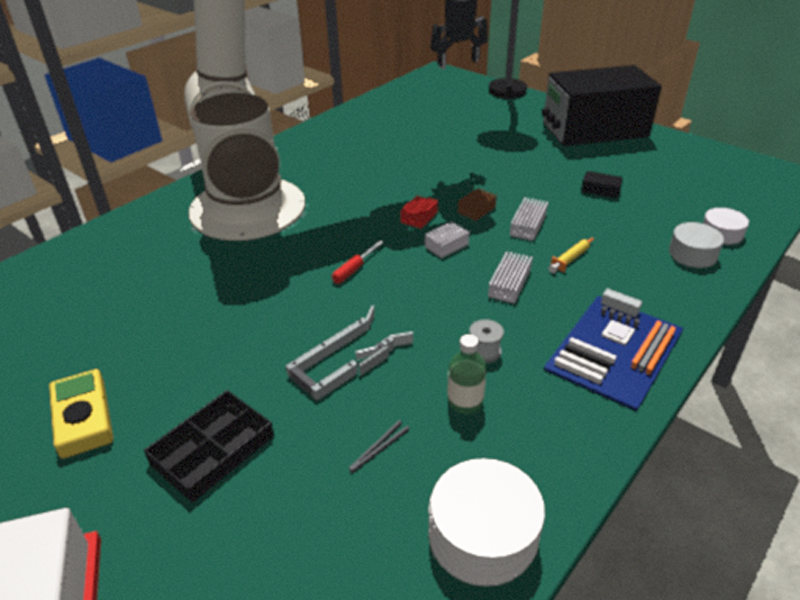

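View pics/top0.png

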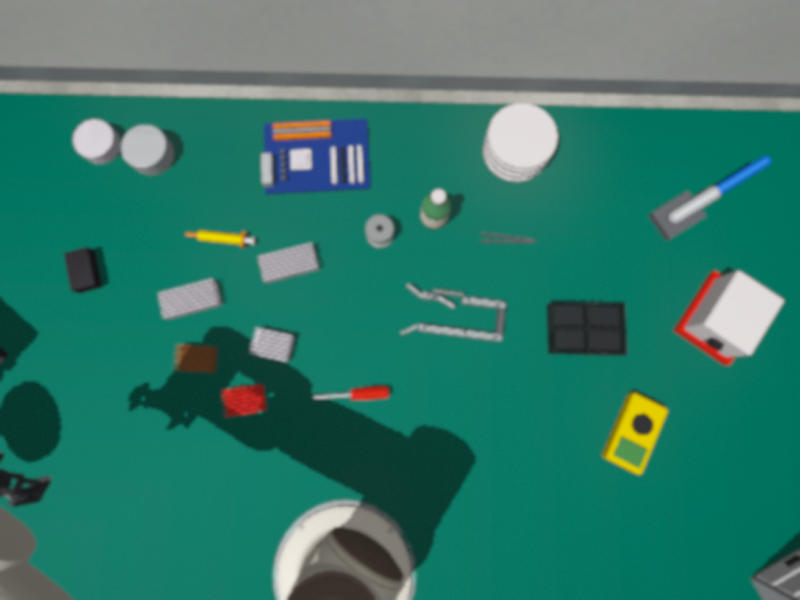

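View pics/wrist0.png

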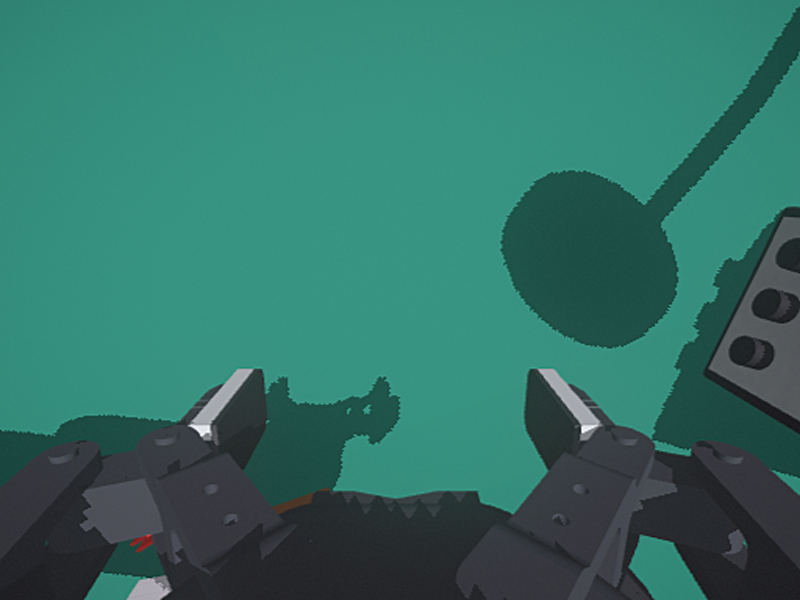

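The top view shows these candidates (pixels in the 800x600 view):
- Grey sinks at (190,298), (288,262) and (272,344).
- Look-alikes: brown (196,358) and red (243,400).

The grey one at (272,344) is visibly shorter than the others. The lane mouth faces left, near (405,308), and travel is to the right. The pawl is in the upper rail.

Next I'll take rough positions and close crops.

```bash
cat > h.py <<'E'
import numpy as np, cv2
def load(n):
    d=np.load(n+".npz"); return d["im"],d["T"],d["k"]
def ray(k,T,uv):
    uv=np.atleast_2d(np.asarray(uv,float))
    d=np.c_[(uv[:,0]-k[2])/k[0],(uv[:,1]-k[3])/k[1],np.ones(len(uv))]@T[:3,:3].T
    return T[:3,3],d
def onplane(k,T,uv,z):
    o,d=ray(k,T,uv); return (o+d*((z-o[2])/d[:,2])[:,None])
def tri(r1,r2):
    (o1,d1),(o2,d2)=r1,r2
    d1=d1.ravel()/np.linalg.norm(d1);d2=d2.ravel()/np.linalg.norm(d2)
    A=np.c_[d1,-d2]; s=np.linalg.lstsq(A,o2-o1,rcond=None)[0]
    p,q=o1+s[0]*d1,o2+s[1]*d2
    return (p+q)/2,np.linalg.norm(p-q)
def proj(k,T,P):
    P=np.atleast_2d(P); c=(P-T[:3,3])@T[:3,:3]
    return np.c_[c[:,0]/c[:,2]*k[0]+k[2],c[:,1]/c[:,2]*k[1]+k[3]]
E
python3 - <<'E'
from h import *
im,T,k=load("top0")
s=512/800
c=im[130:300,90:340]; cv2.imwrite("pics/topcrop.png",cv2.resize(c,None,fx=3.2,fy=3.2,interpolation=cv2.INTER_CUBIC))
hsv=cv2.cvtColor(im,cv2.COLOR_BGR2HSV)
m=((hsv[...,1]<70)&(hsv[...,2]>90)).astype(np.uint8)
cs,_=cv2.findContours(m,cv2.RETR_EXTERNAL,cv2.CHAIN_APPROX_NONE)
for q in cs:
    if cv2.contourArea(q)<60: continue
    (u,v),(w,h),a=cv2.minAreaRect(q)
    if not(90<u<340 and 130<v<300): continue
    b=cv2.boxPoints(((u,v),(w,h),a)); P=onplane(k,T,b,0.032)
    e=[np.linalg.norm(P[i]-P[i-1]) for i in (1,2)]
    print(np.round((u,v),1),np.round(np.array((u,v))/s),np.round(e,3),np.round(P.mean(0),3))
print(onplane(k,T,np.array([(405,308),(505,320),(500,303),(500,338)])*s,0.024).round(3))
E
```

```text
[213.2 252.9] [333. 395.] [0.088 0.018] [0.362 0.036 0.032]
[173.3 219.9] [271. 344.] [0.064 0.09 ] [0.467 0.174 0.032]
[290.4 200.5] [454. 313.] [0.107 0.217] [ 0.542 -0.216  0.032]
[120.7 190.8] [189. 298.] [0.132 0.065] [0.561 0.357 0.032]
[184.1 167.7] [288. 262.] [0.127 0.065] [0.646 0.148 0.032]
[243.  147.5] [380. 230.] [0.062 0.075] [ 0.722 -0.051  0.032]
[276.4 140.8] [432. 220.] [0.035 0.06 ] [ 0.749 -0.166  0.032]
[[ 0.552 -0.111  0.024]
 [ 0.531 -0.328  0.024]
 [ 0.568 -0.317  0.024]
 [ 0.492 -0.317  0.024]]
```

View pics/topcrop.png

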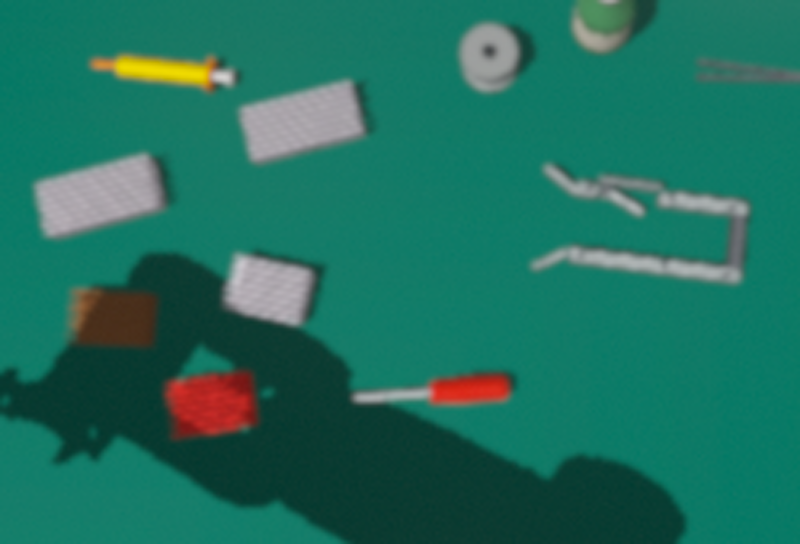

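Short sink roughly at (0.467, 0.174), the mouth near (0.55, -0.13), with travel about world -y. Now two wrist views, side by side, that cover both.

Run:
```python
from rig import manip, hand, sense, optics, inverse_kinematics
from h import *
def R(y): c,s=np.cos(y),np.sin(y); return np.array([[c,-s,0],[s,c,0],[0,0,1]])@np.diag([1,-1,-1.])
im,T,k=load("wrist0")
G=np.eye(4);G[:3,:3]=R(np.radians(156.8045));G[:3,3]=[.22637856,.52832309,.24769224]
C=np.linalg.inv(G)@T
np.save("C.npy",C)
pts=np.array([[.467,.174,.03],[.44,.174,0],[.55,-.1,.024],[.6,-.15,.02],[.5,-.33,.024],[.57,-.33,0.024]])
for y in (.03,-.09):
    G2=np.eye(4);G2[:3,:3]=R(np.pi);G2[:3,3]=[.64,y,.32]
    print(proj(k,G2@C,pts).round().tolist(), inverse_kinematics([.64,y,.32],[180,0,180]))
```

```text
[[360.0, 39.0], [354.0, 24.0], [164.0, 103.0], [135.0, 138.0], [-2.0, 66.0], [9.0, 117.0]] [ -4.20073137  15.98822041  65.32182732   0.          98.68995227
 -94.20073137]
[[448.0, 39.0], [438.0, 24.0], [247.0, 103.0], [214.0, 138.0], [83.0, 66.0], [91.0, 117.0]] [ -14.82935779   16.69490937   64.42681478    0.           98.87827585
 -104.82935779]
```

Run:
```python
from rig import manip, hand, sense, optics, inverse_kinematics
from h import *
for n,y in (("w1",-.01),("w2",-.10)):
    manip.goto([.61,y,.32],[180,0,180])
    m=optics.camera_model("wrist"); im=optics.read_camera("wrist")
    np.savez(f"{n}.npz",im=im,T=m["T"],k=[m["fx"],m["fy"],m["cx"],m["cy"]])
    cv2.imwrite(f"pics/{n}.png",cv2.resize(im,(800,600),interpolation=cv2.INTER_CUBIC))
    print(sense()["time_s"],sense()["position"],sense()["q"])
```

```text
2.5667 [ 0.60996459 -0.00922669  0.32001214] [-8.10179221e+00  1.21631883e+01  7.00263470e+01  5.49956160e-03
  9.78095483e+01 -9.81504280e+01]
3.0667 [ 0.61002784 -0.09966968  0.31998715] [-1.64257585e+01  1.31666828e+01  6.88173261e+01  1.84414746e-02
  9.80211239e+01 -1.06421014e+02]
```

View pics/w1.png

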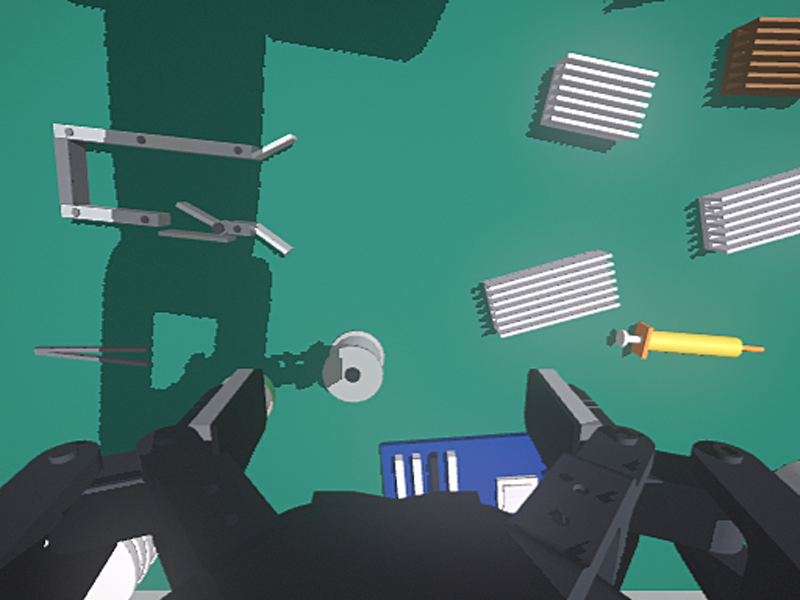

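View pics/w2.png

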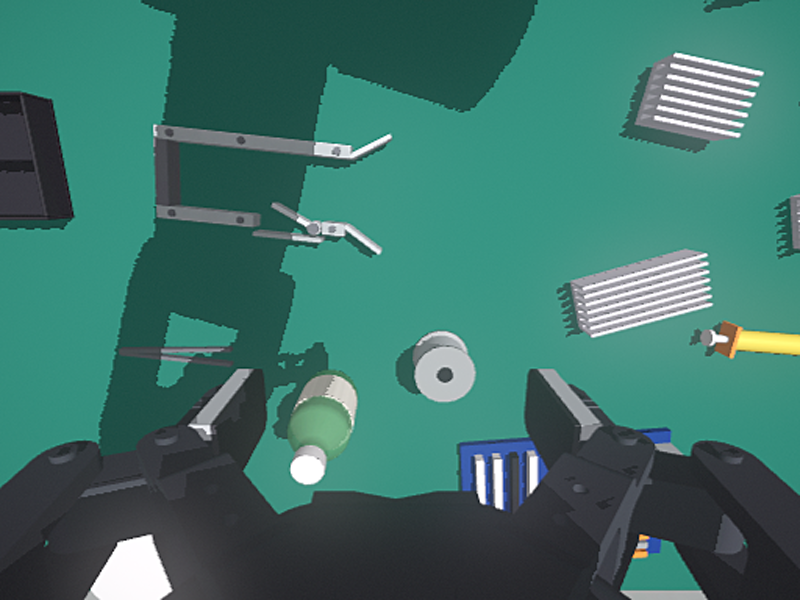

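w1 and w2 (800x600) both show the short sink, at about (605,97) and (705,97). It is shorter than the 120 mm ones at (550,293) and (750,210). The lane lies at (60–295, 125–250) in w1, with the mouth to the right and the shut pawl at (175–235, 205–240). I'll enlarge crops for corner picking.

Run:
```python
from h import *
def crop(n,u0,v0,u1,v1,f,out):
    im=load(n)[0][v0:v1,u0:u1]; im=cv2.resize(im,None,fx=f,fy=f,interpolation=cv2.INTER_NEAREST)
    for u in range((u0+9)//10*10,u1,10):
        x=int((u-u0)*f); cv2.line(im,(x,0),(x,8),(0,255,255),1)
        if u%20==0: cv2.putText(im,str(u),(x+1,18),0,.35,(0,255,255),1)
    for v in range((v0+9)//10*10,v1,10):
        y=int((v-v0)*f); cv2.line(im,(0,y),(8,y),(0,255,255),1); cv2.putText(im,str(v),(9,y+4),0,.35,(0,255,255),1)
    return im
a=crop("w1",335,25,430,105,8,0);b=crop("w1",30,70,196,168,4.8,0);d=crop("w2",395,25,490,105,8,0);e=crop("w2",92,70,258,168,4.8,0)
for n,i in zip(("c1s","c1l","c2s","c2l"),(a,b,d,e)): cv2.imwrite(f"pics/{n}.png",i); print(i.shape)
```

```text
(640, 760, 3)
(470, 797, 3)
(640, 760, 3)
(470, 797, 3)
```

View pics/c1s.png

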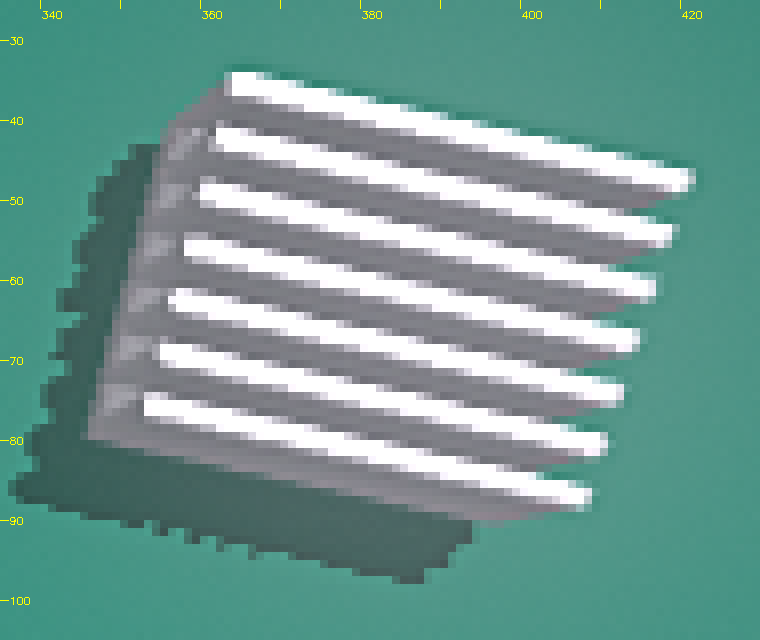

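View pics/c2s.png

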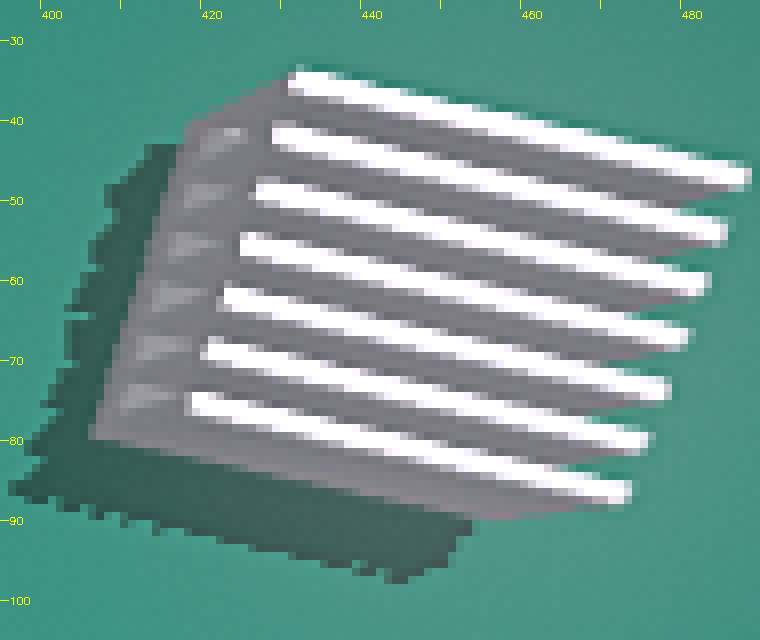

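View pics/c1l.png

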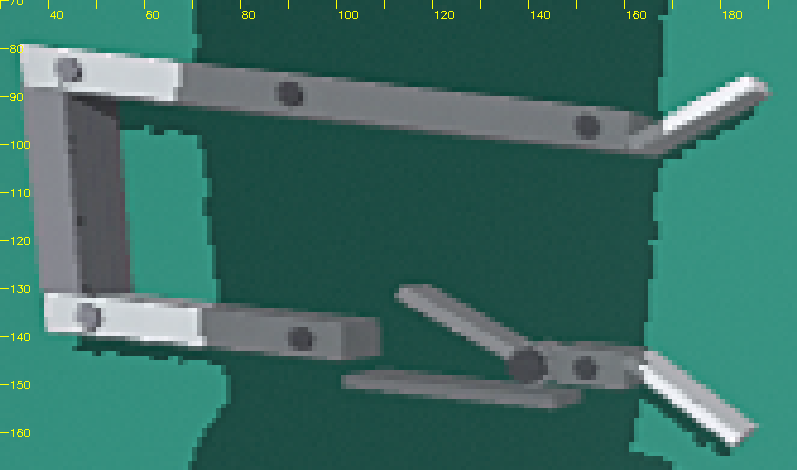

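View pics/c2l.png

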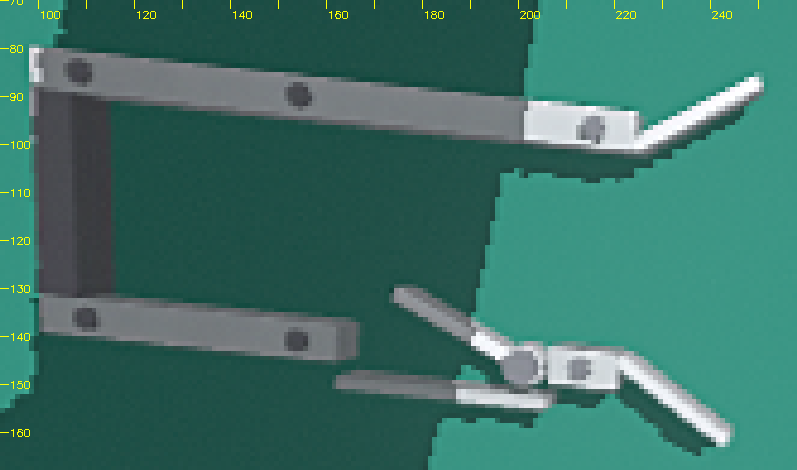

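```bash
cat > meas.py <<'E'
from h import *
_,T1,k=load("w1");_,T2,_=load("w2")
def t(a,b,f,o1,o2):
    p=np.array(a)/f+o1-.5;q=np.array(b)/f+o2-.5
    return tri(ray(k,T1,p),ray(k,T2,q))
S={}
print("sink")
for n,a,b in [("TL",(228,72),(290,72)),("TR",(691,168),(750,168)),("BL",(145,415),(186,415)),("BR",(590,508),(630,504)),("base",(88,438),(90,438))]:
    P,e=t(a,b,8,(335,25),(395,25));S[n]=P;print(n,P.round(4),round(e,4))
c=sum(S[i] for i in("TL","TR","BL","BR"))/4
d=(S["TR"]+S["BR"]-S["TL"]-S["BL"])/2;w=(S["BL"]+S["BR"]-S["TL"]-S["TR"])/2
print("c",c.round(4),"L",np.linalg.norm(d).round(4),"W",np.linalg.norm(w).round(4),"yawL",np.degrees(np.arctan2(d[1],d[0])).round(2),"yawW",np.degrees(np.arctan2(w[1],w[0])).round(2))
print("lane");L={}
for n,a,b in [("sU1",(68,69),(80,70)),("sU2",(290,93),(299,95)),("sU3",(587,127),(592,128)),("sL1",(90,317),(85,317)),("sL2",(301,339),(297,340)),("sL3",(585,368),(579,369)),
  ("Uend",(630,110),(638,112)),("flU",(767,87),(762,82)),("flL",(757,428),(733,430)),("pawltip",(396,290),(394,290)),("pivot",(526,365),(522,365)),("Lrail_gapend",(341,318),(336,318)),("endL",(45,292),(39,293)),("endLo",(45,330),(39,331))]:
    P,e=t(a,b,4.8,(30,70),(92,70));L[n]=P;print(n,P.round(4),round(e,4))
U=np.array([L["sU1"],L["sU2"],L["sU3"]]);W=np.array([L["sL1"],L["sL2"],L["sL3"]])
dirs=[(U[2]-U[0]),(W[2]-W[0])]
print([np.degrees(np.arctan2(-x[1],-x[0])).round(2) for x in dirs], [np.linalg.norm(x).round(4) for x in dirs])
print("sep",(W-U).round(4).tolist())
E
python3 meas.py
```

```text
sink
TL [0.4309 0.1379 0.0324] 0.0002
TR [0.4459 0.2168 0.0343] 0.0004
BL [0.4841 0.1296 0.0307] 0.0002
BR [0.4992 0.2084 0.0331] 0.0003
base [ 0.4835  0.1302 -0.0019] 0.0002
c [0.465  0.1732 0.0326] L 0.0803 W 0.054 yawL 79.22 yawW -8.89
lane
sU1 [ 0.4944 -0.3049  0.0296] 0.0003
sU2 [ 0.5008 -0.2421  0.027 ] 0.0001
sU3 [ 0.5099 -0.1558  0.0241] 0.0001
sL1 [ 0.5659 -0.3155  0.0246] 0.0007
sL2 [ 0.5725 -0.2491  0.0276] 0.0002
sL3 [ 0.5814 -0.162   0.027 ] 0.0001
Uend [ 0.5055 -0.1415  0.0269] 0.0003
flU [ 0.4958 -0.1047  0.0068] 0.0017
flL [ 0.6033 -0.1147  0.0043] 0.0004
pawltip [ 0.5575 -0.2181  0.0268] 0.0005
pivot [ 0.5801 -0.1792  0.0296] 0.0004
Lrail_gapend [ 0.5661 -0.2374  0.0246] 0.0005
endL [ 0.5586 -0.3307  0.0211] 0.0004
endLo [ 0.5701 -0.3308  0.024 ] 0.0004
[np.float64(-95.94), np.float64(-95.77)] [np.float64(0.1501), np.float64(0.1543)]
sep [[0.0715, -0.0106, -0.0049], [0.0717, -0.007, 0.0006], [0.0715, -0.0062, 0.0029]]
```

Every measurement agrees with the text:

| Quantity | Measured | Given |
|---|---|---|
| Sink length x width | 80.3 x 54.0 mm | 80 x 54 mm |
| Sink top / underside | 32.6 / -1.9 mm | 32 / 0 mm |
| Screw pair separation | 72 mm | 72 mm (rail centres) |
| Pivot, lane x | 30 mm | 30 mm |
| Pawl tip, lane x | 71 mm | 73 mm |
| Rail end, lane x | 182 mm | 180 mm |

I'll refine the lane frame, check the clearance to the red block, then grasp.

Run:
```python
from h import *
_,T1,k=load("w1");_,T2,_=load("w2")
a=np.array([(68,69),(290,93),(587,127),(90,317),(301,339),(585,368),(630,110),(45,330)])/4.8+(30,70)-.5
b=np.array([(80,70),(299,95),(592,128),(85,317),(297,340),(579,369),(638,112),(39,331)])/4.8+(92,70)-.5
P=(onplane(k,T1,a,.025)+onplane(k,T2,b,.025))/2
P1=onplane(k,T1,a,.025);P2=onplane(k,T2,b,.025); print((P1-P2).round(4)[:,:2].tolist())
U,W=P[:3,:2],P[3:6,:2]
def ang(A): d=np.linalg.svd(A-A.mean(0))[2][0]; d=-d if d[1]>0 else d; return np.arctan2(d[1],d[0])
print(np.degrees([ang(U),ang(W)]))
th=(ang(U)+ang(W))/2; X=np.array([np.cos(th),np.sin(th)]);Y=np.array([-X[1],X[0]])
mid=(U.mean(0)+W.mean(0))/2
x0=np.mean([P[6,:2]@X, P[7,:2]@X-.180]); print("x0",P[6,:2]@X,P[7,:2]@X-.180)
O=mid+X*(x0-mid@X); print("O",O,"th",np.degrees(th))
print("lane coords",np.c_[(P[:,:2]-O)@X,(P[:,:2]-O)@Y].round(4).tolist())
np.savez("lane.npz",O=O,th=th)
_,T,kt=load("top0"); print("red corners",onplane(kt,T,np.array([(255,372),(165,380)])/3.2+(90,130),.032).round(3))
```

```text
[[0.0003, -0.001], [-0.0001, -0.0004], [0.0001, 0.0002], [0.0007, 0.0001], [0.0002, -0.0006], [0.0001, -0.0004], [-0.0003, -0.0004], [0.0004, 0.0002]]
[-96.05653951 -95.85922115]
x0 0.08871304157896447 0.08918650147200763
O [ 0.54707704 -0.14652638] th -95.95788033053365
lane coords [[0.1658, -0.0362], [0.1007, -0.0362], [0.0128, -0.036], [0.1659, 0.0362], [0.1006, 0.0362], [0.0123, 0.0359], [-0.0002, -0.042], [0.1802, 0.0419]]
red corners [[0.38  0.18  0.032]
 [0.369 0.272 0.032]]
```

The lane frame is consistent to under 0.5 mm. The red block's edge is at x≈0.38 and the finger back will be at about 0.41, so it clears. Grasping now.

Run:
```python
from rig import manip, hand, sense, optics
from h import *
hand.grip(0.9)
yaw=80.2
manip.goto([.465,.1732,.13],[180,0,yaw])
s=manip.move_linear([.465,.1732,.024],feed=.12,stop_force=12)
print("stopped",s,sense()["position"])
hand.grip(0.0,40)
st=sense();print(st["time_s"],st["width"],st["width"]*85,st["wrist_force"])
if not s and 50<st["width"]*85<58:
    manip.move_linear([.465,.1732,.10],feed=.12)
    st=sense();print(st["time_s"],st["width"]*85,st["wrist_force"],st["position"])
im=optics.read_camera("wrist");cv2.imwrite("pics/g1.png",cv2.resize(im,(800,600)))
im=optics.read_camera("scene");cv2.imwrite("pics/g1s.png",cv2.resize(im[80:260,200:440],None,fx=3.2,fy=3.2,interpolation=cv2.INTER_CUBIC))
```

```text
stopped False [0.46543294 0.17325735 0.02464985]
6.6917 0.6244962397186095 53.0821803760818 [-1.17556681 -0.72927538  6.74971722]
7.475 53.23831793633995 [-0.95330638  0.66959095 -2.38842383] [0.46462387 0.17309483 0.09929446]
```

View pics/g1.png

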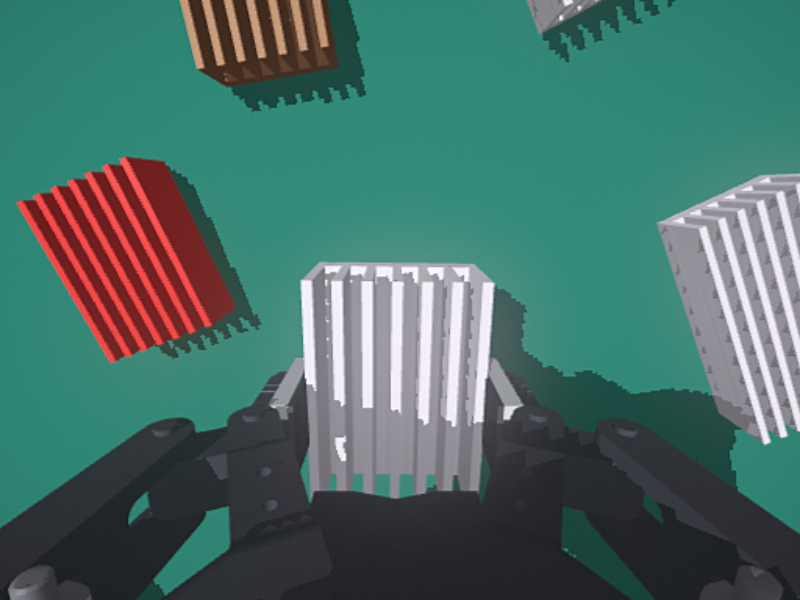

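View pics/g1s.png

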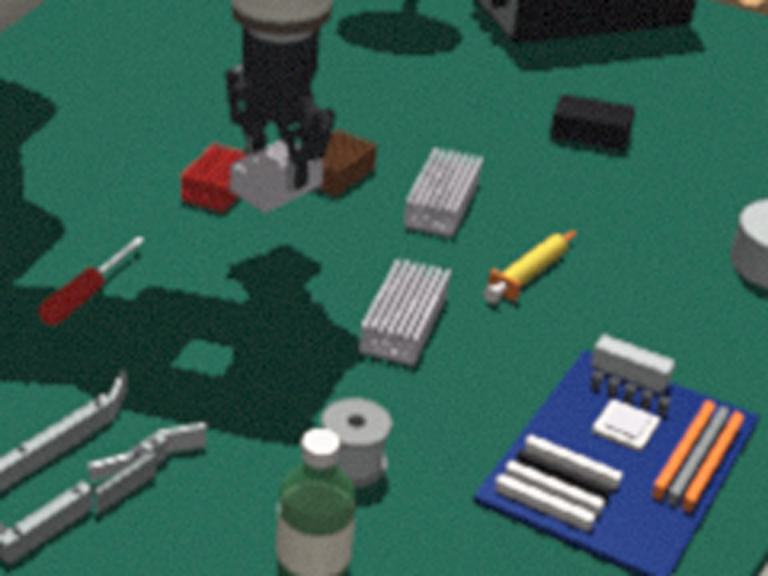

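The short sink is held squarely between the pads (wrist view, sink at about (400,380)) and clear of the bench. Now I'll set it down in front of the mouth, aligned with the lane at lane x=-52, release, and look.

Run:
```python
from rig import manip, hand, sense, optics
from h import *
d=np.load("lane.npz");O=d["O"];th=float(d["th"]);X=np.array([np.cos(th),np.sin(th)])
p=O-.052*X; yaw=np.degrees(th)+180
manip.move_linear([*p,.10],[180,0,yaw],feed=.2)
print(sense()["position"],p,sense()["time_s"],sense()["width"]*85)
s=manip.move_linear([*p,.0245],feed=.08,stop_force=10)
st=sense();print(s,st["position"],st["wrist_force"],st["time_s"])
```

```text
[ 0.55229552 -0.0940323   0.10000311] [ 0.5524745  -0.09480726] 9.1333 52.92542440453249
True [ 0.55180652 -0.09468489  0.02470815] [-1.85543762  0.079566    8.39289923] 10.0333
```

Run:
```python
from rig import manip, hand, sense, optics
from h import *
d=np.load("lane.npz");O=d["O"];th=float(d["th"]);X=np.array([np.cos(th),np.sin(th)])
hand.grip(0.85)
q=sense()["position"]
manip.move_linear([q[0],q[1],.12],feed=.15)
hand.grip(0.0)
p=O-.150*X; yaw=np.degrees(th)+270
manip.goto([p[0]+.0,p[1],.13],[180,0,yaw])
st=sense();print(st["position"],st["orientation"],st["width"],st["time_s"])
m=optics.camera_model("wrist");im=optics.read_camera("wrist")
np.savez("w3.npz",im=im,T=m["T"],k=[m["fx"],m["fy"],m["cx"],m["cy"]])
cv2.imwrite("pics/w3.png",cv2.resize(im,(800,600)))
m=optics.camera_model("top");im=optics.read_camera("top")
cv2.imwrite("pics/t3.png",cv2.resize(im[140:260,170:340],None,fx=4.7,fy=4.7,interpolation=cv2.INTER_CUBIC))
```

```text
[0.56262598 0.00247095 0.12997198] [-1.79997775e+02 -2.63191759e-03  1.73947244e+02] -0.0001555532786946487 13.1417
```

View pics/w3.png

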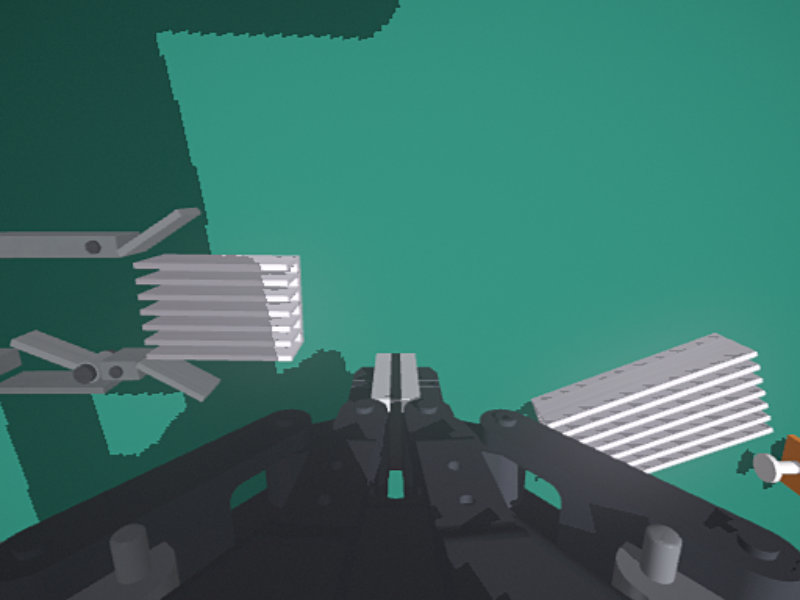

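View pics/t3.png

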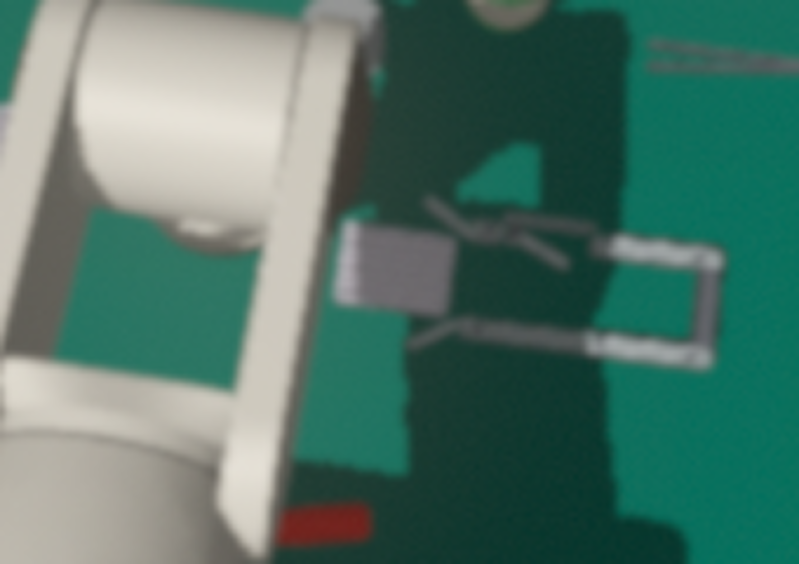

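w3 shows the sink at (218,308), straight and sitting inside the flared mouth. I want to know how high the knuckles of the shut gripper stand, at pixels (290,420) and (505,420), compared with the sink top when pushing.

Run:
```python
from h import *
im,T,k=load("w3"); C=np.load("C.npy")
px=np.array([(395,353),(375,353),(415,353),(350,378),(440,378),(352,400),(290,412),(505,412),(272,430),(240,430),(520,430)])/1.5625-.5
o=C[:3,3]; dd=np.c_[(px[:,0]-k[2])/k[0],(px[:,1]-k[3])/k[1],np.ones(len(px))]@C[:3,:3].T
print("cam in tool",o.round(4))
for x in (.011,0):
    print(x,(o+dd*((x-o[0])/dd[:,0])[:,None]).round(4).tolist())
# sink pose from top corners z=.032
d=np.load("lane.npz");O=d["O"];th=float(d["th"]);X=np.array([np.cos(th),np.sin(th)]);Y=np.array([-X[1],X[0]])
c=np.array([(134,264),(300,256),(293,360),(147,358)])/1.5625-.5
P=onplane(k,T,c,.032)[:,:2]-O; print(np.c_[P@X,P@Y].round(4).tolist())
```

```text
cam in tool [ 0.0658 -0.0007 -0.1271]
0.011 [[0.011, -0.001, 0.0131], [0.011, -0.0079, 0.0131], [0.011, 0.0059, 0.0132], [0.011, -0.0145, -0.0074], [0.011, 0.0126, -0.0073], [0.011, -0.0125, -0.0214], [0.011, -0.0276, -0.0279], [0.011, 0.0271, -0.0278], [0.011, -0.0298, -0.0365], [0.011, -0.0374, -0.0365], [0.011, 0.0286, -0.0363]]
0 [[0.0, -0.0011, 0.0413], [0.0, -0.0094, 0.0413], [0.0, 0.0072, 0.0413], [0.0, -0.0172, 0.0166], [0.0, 0.0152, 0.0167], [0.0, -0.0149, -0.0002], [0.0, -0.033, -0.008], [0.0, 0.0327, -0.0078], [0.0, -0.0357, -0.0183], [0.0, -0.0447, -0.0183], [0.0, 0.0344, -0.0181]]
[[-0.0117, -0.028], [-0.0992, -0.0322], [-0.0919, 0.0261], [-0.0106, 0.0249]]
```

Shut, the knuckles stand about 45 mm above the tips, so they clear the sink (32) and rails (24). I'll push with the flat sides of the shut fingers, jaws across the lane, offset to lane y=-3 mm so they stay clear of the pawl. First stage goes only to the pawl region, then I'll look.

```bash
cat > ln.py <<'E'
from rig import manip, hand, sense, optics, order
from h import *
d=np.load("lane.npz");O=d["O"];th=float(d["th"]);X=np.array([np.cos(th),np.sin(th)]);Y=np.array([-X[1],X[0]])
yaw=np.degrees(th)+180
def W(x,y,z): p=O+x*X+y*Y; return [p[0],p[1],z]
def lane(P): q=np.asarray(P)[:2]-O; return np.round([q@X,q@Y,P[2]],4)
def snap(n):
    m=optics.camera_model("wrist");im=optics.read_camera("wrist")
    np.savez(n+".npz",im=im,T=m["T"],k=[m["fx"],m["fy"],m["cx"],m["cy"]]); cv2.imwrite(f"pics/{n}.png",cv2.resize(im,(800,600)))
    im=optics.read_camera("scene");cv2.imwrite(f"pics/{n}s.png",cv2.resize(im[160:280,160:330],None,fx=4.7,fy=4.7,interpolation=cv2.INTER_CUBIC))
E
python3 - <<'E'
from ln import *
manip.goto(W(-.135,-.003,.13),[180,0,yaw])
manip.move_linear(W(-.135,-.003,.022),feed=.15,stop_force=12)
f0=np.array(sense()["wrist_force"])
r=manip.move_linear(W(-.031,-.003,.022),feed=.06,stop_force=15)
st=sense();print(r,lane(st["position"]),st["wrist_force"]-f0,st["width"],st["time_s"])
snap("w4")
E
```

```text
False [-0.0311 -0.0031  0.022 ] [-0.89703666  3.26979348  0.32016303] 0.0005636209281818532 17.425
```

View pics/w4s.png

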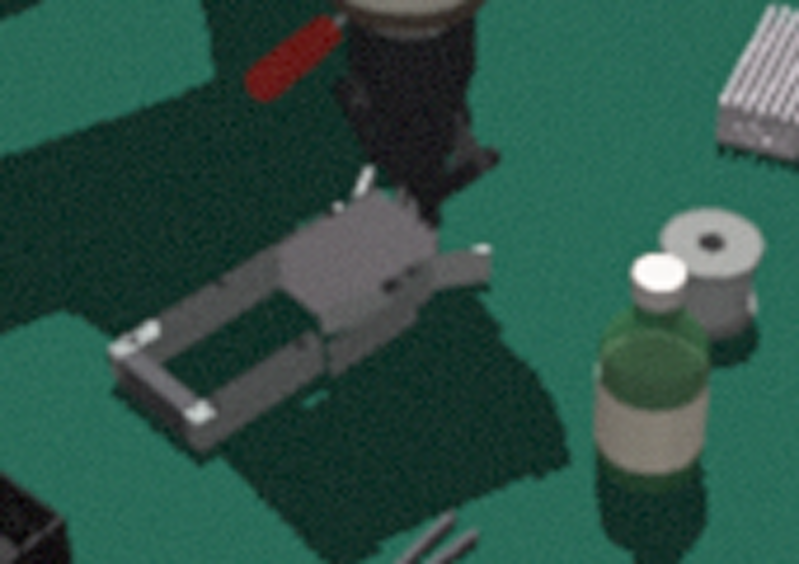

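View pics/w4.png

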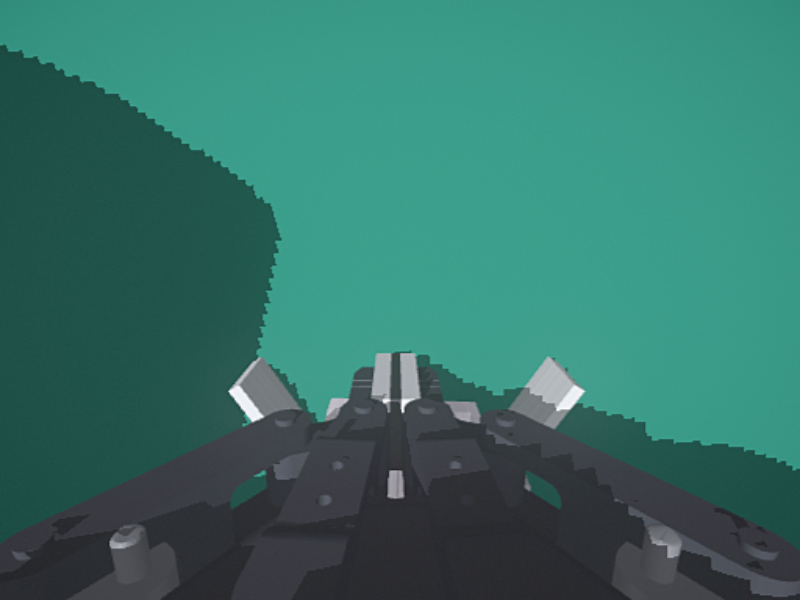

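The scene crop shows the sink at (355,260), flat between the rails with its leading end already against the pawl. The push is about 3.4 N. I'll push on past the pawl.

Run:
```python
from ln import *
f0=np.array(sense()["wrist_force"])
r=manip.move_linear(W(.074,-.003,.022),feed=.05,stop_force=20)
st=sense();print(r,lane(st["position"]),st["wrist_force"],st["time_s"])
snap("w5")
```

```text
False [ 0.0739 -0.003   0.0221] [-0.04488469 -0.55063607  0.67430689] 19.775
```

View pics/w5s.png

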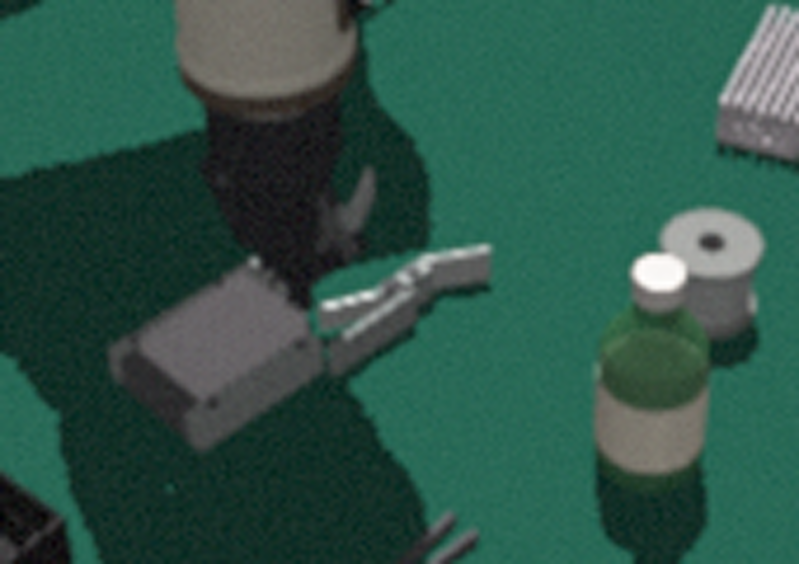

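The pawl has sprung back behind the sink and the push force has fallen to about 0.5 N. I'll lift straight up and check from two wrist positions.

Run:
```python
from ln import *
p=sense()["position"]
manip.move_linear(W(.070,-.003,.022),feed=.05)
manip.move_linear(W(.070,-.003,.15),feed=.15)
for n,y in (("w6",-.08),("w7",-.16)):
    manip.goto([.61,y,.32],[180,0,180]); snap(n)
m=optics.camera_model("top"); im=optics.read_camera("top"); np.savez("top7.npz",im=im)
print(sense()["time_s"])
def crop(n,u0,v0,u1,v1,f):
    im=load(n)[0][v0:v1,u0:u1]; im=cv2.resize(im,None,fx=f,fy=f,interpolation=cv2.INTER_NEAREST)
    for u in range((u0+9)//10*10,u1,10):
        x=int((u-u0)*f); cv2.line(im,(x,0),(x,8),(0,255,255),1)
    return im
us=[proj(load(n)[2],load(n)[1],[W(.08,0,.03)])[0] for n in("w6","w7")]; print(us)
for n,u in zip(("w6","w7"),us):
    u0=max(0,int(u[0]-83));v0=max(0,int(u[1]-45)); print(n,u0,v0)
    cv2.imwrite(f"pics/{n}c.png",crop(n,u0,v0,u0+166,v0+98,4.8))
```

```text
23.1167
[array([152.40207687, 117.22573357]), array([208.37234238, 117.23175919])]
w6 69 72
w7 125 72
```

View pics/w6c.png

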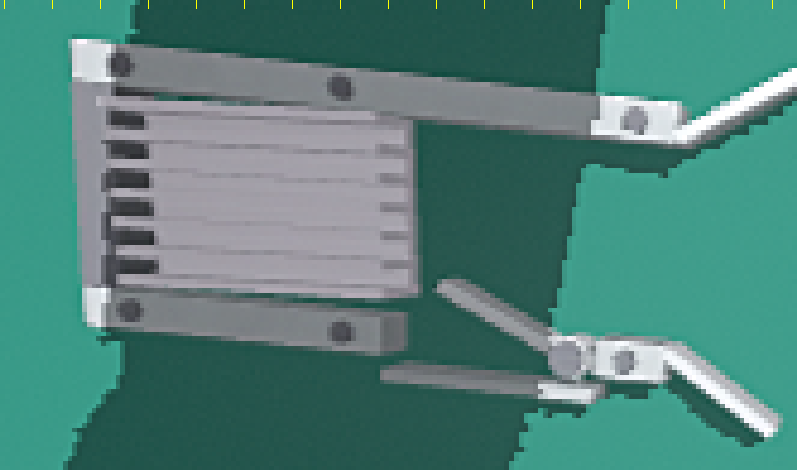

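View pics/w7c.png

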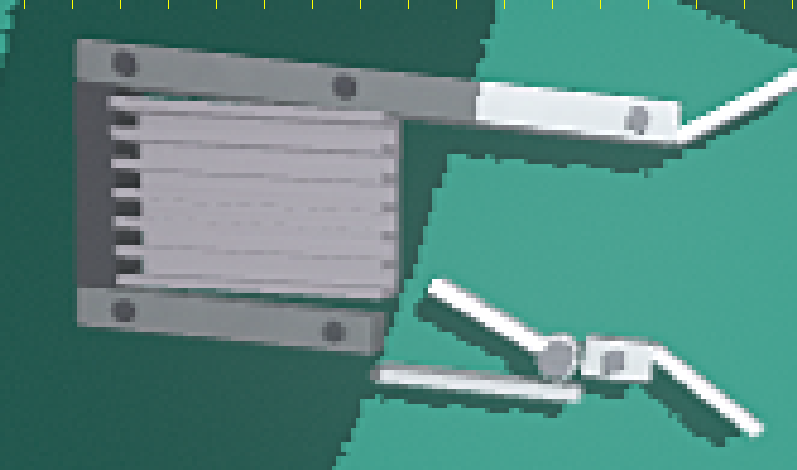

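Run:
```python
from ln import *
_,T1,k=load("w6");_,T2,_=load("w7")
R={}
for n,a,b in [("leadU",(98,95),(110,97)),("leadL",(108,284),(117,283)),("trailU",(408,118),(400,118)),("trailL",(410,294),(396,297)),("tip",(438,288),(430,286)),("pivot",(566,357),(557,357))]:
    p=np.array(a)/4.8+(69,72)-.5;q=np.array(b)/4.8+(125,72)-.5
    P,e=tri(ray(k,T1,p),ray(k,T2,q)); h=.032 if n[0] in"lt" and n not in("tip",) else .023
    Q=(onplane(k,T1,p,h)+onplane(k,T2,q,h))[0]/2; R[n]=lane(Q)
    print(n,"tri",lane(P),round(e,4),"plane",R[n])
c=np.mean([R[i] for i in("leadU","leadL","trailU","trailL")],0); print("centre",c)
for s in"UL":
    v=R["lead"+s]-R["trail"+s]; print("len",np.hypot(*v[:2]),"ang",np.arctan2(v[1],v[0]))
v=R["tip"]-R["pivot"];print("pawl slant deg",np.degrees(np.arctan2(-v[1],v[0])))
# pixel change of everything else in the top view
a=np.load("top0.npz")["im"].astype(int);b=np.load("top7.npz")["im"].astype(int)
cv2.imwrite("pics/cmp.png",np.vstack([cv2.resize(x[60:275,40:420].astype(np.uint8),(530,300)) for x in(a,b)]))
```

```text
leadU tri [ 0.1651 -0.0257  0.0382] 0.0004 plane [ 0.168 -0.026  0.032]
leadL tri [0.1591 0.0265 0.0482] 0.0004 plane [0.1666 0.0278 0.032 ]
trailU tri [ 0.0858 -0.0302  0.0095] 0.0 plane [ 0.0801 -0.0289  0.032 ]
trailL tri [0.0833 0.0236 0.0133] 0.0009 plane [0.0786 0.0223 0.032 ]
tip tri [0.0714 0.0193 0.023 ] 0.0006 plane [0.0714 0.0193 0.023 ]
pivot tri [0.03   0.0364 0.0269] 0.0001 plane [0.0305 0.0368 0.023 ]
centre [ 0.123325 -0.0012    0.032   ]
len 0.08794782544213359 ang 0.03298007388683401
len 0.08817170748034768 ang 0.06241880999595733
pawl slant deg 23.164767743366202
```

View pics/cmp.png

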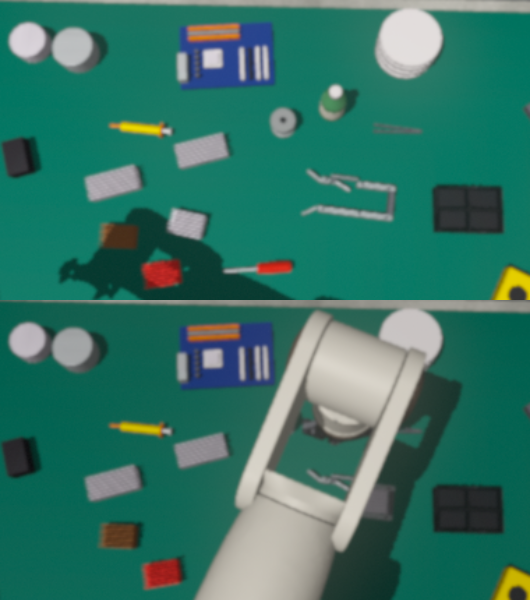

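Trailing end measures lane x≈83–86 mm, clear of the pawl end at 73. The corner picks at that end caught the lower edge of the end face (z≈10 mm), which is why the length comes out at 88 rather than 80 when cast onto z=32. The pawl slants 23.2° (shut is 24°). A last look at the bystanders the arm hides in the top view:

View pics/w6.png

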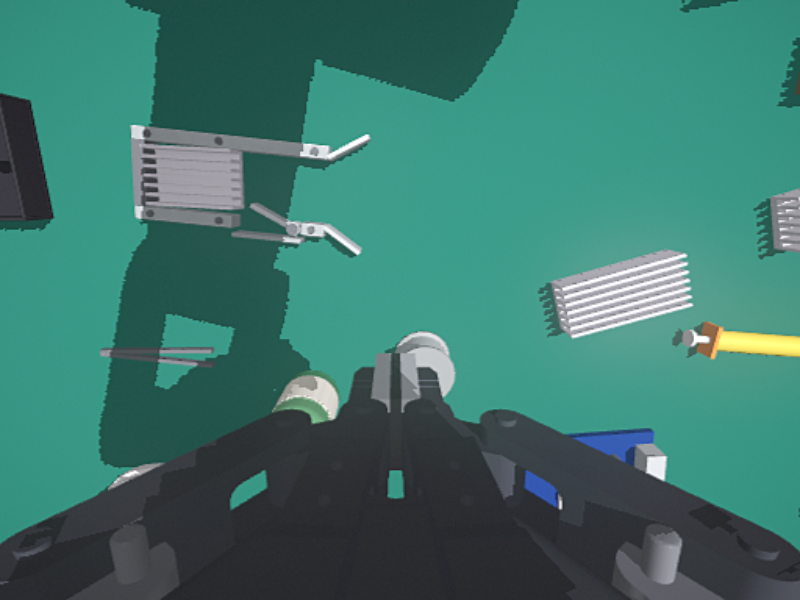

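Run:
```python
from ln import *
# fin-top trailing/leading x by white/dark comparisons: reel top and bottle cap positions, before (w2) vs after (w6)
for n,pts in (("w2",[(444,375),(308,464)]),("w6",None)):
    im,T,k=load(n)
    if pts: P=[onplane(k,T,np.array(p)/1.5625-.5,h)[0] for p,h in zip(pts,(.05,.14))]; print(np.round(P,3).tolist()); Q=P
    else: print("expected px in w6 (800 scale)",((proj(k,T,np.array(Q))+.5)*1.5625).round().tolist())
```

```text
[[0.722, -0.053, 0.05], [0.76, -0.173, 0.14]]
expected px in w6 (800 scale) [[424.0, 376.0], [283.0, 465.0]]
```

The reel shows at about (423,372) against an expected (424,376), and the bottle is upright in its place. The tweezers, syringe and full sinks haven't moved. Handing in.

Run:
```python
from rig import order, sense
print(sense()["time_s"],sense()["wrist_force"]); order.job_done()
```

```text
23.1167 [-0.49464062  0.18315746  0.70525215]
the job is handed in; nothing more can be done
```

The short heat sink is in the reject lane with the pawl shut behind it. I handed the job in at 23.1 s of the 46 s allowed; no verdict is reported.

**What I did:** I gripped the grey 80 x 54 mm sink across its width and set it flat on the bench in the flared mouth. I then pushed it along the bench with the shut fingers at about 3.4 N until the pawl sprang back, and lifted clear.

**Last checks:**
- **Sink:** it lies flat, with its origin at about lane x = 123–126 mm, about 1 mm off the centre line and within about 0.06 rad of the lane.
- **Pawl:** its slant measures 23.2° against 24° when shut, about 0.015 rad off.
- **Bystanders:** the tray, syringe, tweezers, reel, bottle and both full sinks look unmoved by eye. I only compared the reel numerically. The screwdriver was hidden by the arm in the last top view, though it lay well away from the arm's path.

**What disagreed:** the final corner picks gave a sink length of 88 mm instead of 80, because the trailing-end picks fell on the lower edge of the end face. Triangulating them put the trailing end at lane x = 83–86 mm, which is still clear of the pawl end at 73 mm.

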